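# Check a loose battery cell and lift it with insulated tongs

### The job

A loose battery cell from a damaged parcel stands on the white tile. First take the thermometer out of its cradle, hold it steady for two seconds with its nose straight above the cell's top and some 5 cm from it, without touching the cell, and stand it back in the cradle; then grip the orange tongs by their middle, close their jaws around the cell and lift it upright at least 10 cm above the tile. Finish while still holding the cell up in the tongs: never touch it with the robot itself, do not tip it over, and leave the tape roll, the marker and the small carton where they are.

Things in the scene. Friction and masses are not known exactly. Their poses are not given: they have to be found in the camera images.
- tile: white ceramic tile, 130 x 130 x 8 mm, fixed flat on the table; origin at the centre of its underside, so its top is at z = 8 mm
- cell: battery cell, an upright blue cylinder with a yellow band, 26 mm diameter, 48 mm tall, 55 g, standing loose on the tile (anywhere within 20 mm of its centre in x and y); origin at the centre of its underside, z up along it
- cell_top (a point): centre of the cell's top face (48 mm above the cell's origin): the target for the thermometer
- cradle: black fixed block, 85 x 85 x 60 mm, with a square well 37 x 37 mm, 55 mm deep, in the middle of its top (edges chamfered 3 mm); origin at the centre of its underside on the table; the well's sides lie along its x and y axes. Cradle and tongs swap sides of the table from run to run
- thermometer: yellow upright infrared thermometer, 90 g: square 30 x 30 mm handle (flat sides facing its x and y) from 30 to 135 mm above its origin, below it a black nose cone narrowing to 18 mm diameter. Stands loose in the cradle's well, nose down, origin 5 mm above the table, handle 80 mm out of the cradle. Origin at the nose's end, z up along it
- thermo_nose (a point): the centre of the thermometer's nose end (its origin); the thermometer looks along -z of this frame
- tongs: orange tongs lying flat on the table, 235 mm long, 24 mm high, 100 g: two upright strips (4 mm thick) joined by a black block at the rear, jaws opening and closing sideways. Origin on the mid-plane at the underside (table), at the place to grip, 100 mm ahead of the hinge pins; x points from the hinge to the jaws, y across, to the left strip
- tongs_grip (a point): place to grip, at the black finger pads (24 mm long) half way up the strips, 12 mm above the tongs' origin. Over the outer faces they measure 64 mm at rest (jaws open), 40 mm when closed on the cell. A spring pushes each strip out here with 5 N open, 8 N closed: held at 52 to 59 mm the tongs can be carried with open jaws; then 15 to 30 N of grip closes them firmly
- tongs_jaw (a point): where the cell's centre belongs between the jaws: 100 mm ahead of tongs_grip along the tongs' x, same height. The black jaws are shallow V shapes, 32 mm long, 24 mm high (12 mm above and below this point); they centre the cell. Between their free edges: 63 mm at rest, about 47 mm with the grip at 56 mm, 15 mm closed on the cell
- tongs_left: left strip of the tongs (+y side) with its jaw, springy hinge; origin at its hinge pin at the rear end, 100 mm behind and 16 mm to the left of the tongs' origin
- tongs_right: right strip (-y side) with its jaw; origin at its hinge pin, 100 mm behind and 16 mm to the right of the tongs' origin; it moves together with the left strip
- tape: clear roll of tape lying flat, 96 mm across, 48 mm high, loose; origin at the centre of its underside; leave alone
- marker: white and red marker pen, 110 mm long, 18 mm thick, loose; origin at its middle on the table; leave alone
- small_carton: closed brown carton, 110 x 140 x 70 mm, loose; origin at the centre of its underside; leave alone
Things that resemble listed ones, but are neither listed nor needed, are in the scene too. Leave any blue, pink or red look-alike of the thermometer alone.

How it is judged:
On the way, in this order (a step that is already met when the one before it is completed fails the run):
1. the held thermometer looks steadily at the cell's top from 2 to 12 cm for 1 s (x of cell_top in the frame of thermo_nose between -0.013 and 0.013 m and y of cell_top in the frame of thermo_nose between -0.013 and 0.013 m and z of cell_top in the frame of thermo_nose between -0.12 and -0.02 m and contact force between the fingers and thermometer above 0.5 N and linear speed of thermometer below 0.03 m/s and height (world z) of cell below 0.015 m), for 1 s.
2. the thermometer stands in its cradle again, let go (horizontal distance between thermometer and cradle below 0.012 m and height (world z) of thermometer below 0.015 m and angle between thermometer's own z axis and vertical below 0.2 rad and contact force between the fingers and thermometer below 0.05 N), for 0.2 s.
3. the cell is lifted clear of the tile between the jaws of the tongs (contact force between each of tongs_left, tongs_right and cell above 0.2 N and height (world z) of cell above 0.03 m), for 0.2 s.
At the end, for the whole second after the job is handed in: Both jaws press on the cell, held over 95 mm above the table, leaning under 0.5 rad, still, touching nothing but the tongs; the fingers grip both tong strips, over 80 mm up; the thermometer is let go in its cradle (within 12 mm, nose below 15 mm, tilt under 0.2 rad) (all of step 2 and contact force between each of tongs_left, tongs_right and cell above 0.2 N and height (world z) of cell above 0.095 m and height (world z) of tongs above 0.08 m and angle between cell's own z axis and vertical below 0.5 rad and distance between tongs_jaw and cell below 0.06 m and contact force between the fingers and tongs_left above 1 N and contact force between the fingers and tongs_right above 1 N and contact force between each of the arm, the fingers, tape, marker, small_carton, tile, cradle, thermometer and cell below 0.05 N and linear speed of cell below 0.03 m/s); the arm keeps its last pose, push and grip.
It fails at once if the robot itself touches the cell (contact force between any of the fingers, the arm and cell above 0.5 N).
It fails at once if the thermometer touches the cell (contact force between thermometer and cell above 0.5 N).
It fails at once if the cell tips over (more than 0.6 rad) (angle between cell's own z axis and vertical above 0.6 rad).
It fails at once if tape roll, marker or small carton moved more than 30 mm (distance of any of tape, marker, small_carton from where it was at the start of the episode above 0.03 m).
It also fails if it takes over 67 s, if anything falls off the work surface, if the arm or the gripper's body presses on something with over 40 N, if the wrist force passes 120 N, or if a joint passes its speed limit or range.

### The arm

A 6-joint arm with a two-finger parallel gripper is mounted at the origin on the work surface. World frame = base frame: x ahead of the robot, y to its left, z up, the work surface at z = 0. Lengths are in m, angles in rad, forces in N, time in s.
With the tool pointing down it reaches from about 0.35 to 0.775 m from the base axis. Payload 5.5 kg.
Tool frame: the origin (TCP) lies where the fingers leave the gripper's body, on its centre line; the fingertips stand 73 mm ahead of it and the grasp point (between the pads) lies 54 mm ahead of it; z points along the fingers, y is the direction in which the jaws open and shut (so a half turn about z gives the same grasp; the last joint's range is limited). The gripper opens to 85 mm and grips with 20 to 120 N. Pads are 22 mm wide; open, the fingers measure 114 mm over their backs; the gripper's body (76 mm by 85 mm) begins 54 mm behind the grasp point. The pads swing forward as they close: fully open they stand 13 mm farther back than shut.
Start: joints at [-1.249, 0.313, 0.046, 1.304, 0, 1.431], TCP at [0.256, -0.515, 0.304] pointing down, gripper open.
Joint ranges: [-2.76, 2.76], [-0.86, 1.69], [-1.03, 1.26], [-2.2, 2.34], [-1.47, 1.5], [-3.14, 3.14]. Speed limits (rad/s): [2.57, 2.57, 3.14, 3.14, 3.14, 3.14].

### API

Orientations are given as a unit quaternion [w, x, y, z].
In Python, from workcell import env, read_camera, job, cut_out gives the robot as it stands.
- The arm moves only by the tool servo_tool, never from a script. Its argument "deltas" is a list of rows, each an object of numbers: "dx", "dy", "dz": the shift along the world's x, y, z in mm; "rx", "ry", "rz": the turn, a rotation vector about the world's x, y, z in rad; "fingers": the closure, from -1 (fully open) to 1 (shut). A call has 1 to 8 rows; each row shifts and turns the commanded pose from where the row before left it; what a row does not reach is not made up. A row lasts 1/10 s, in which the tool goes at most 50 mm and 8.59 degrees, less where a joint would pass 70% of its speed; a pose out of reach is approached as far as the arm can. A call is refused whole if a number of a shift passes 50 or a number of a turn 0.15, either way. A call with a gripper value outside its range is refused whole. The fingers move at their own pace and stop on an object; "newtons" is the grip in N (left out, the last holds). Time passes only in rows, so rows that do not move let the fingers close. It gives the time, the measured TCP pose, the force and the opening at its end, in the units of the state.
- env.get_state(): the state, without advancing time (a new reading comes with each control period).
- read_camera(name): name is "scene" or "top" or "wrist"; returns a dict with "img" (400x640x3 uint8, red, green, blue), "intrinsics" (3x3 intrinsics, pixels), "extrinsics" (4x4, takes a point from camera to world coordinates); the wrist camera has in their place "hand_eye" (4x4, takes a point from camera to tool coordinates, whose origin is the TCP and whose axes are the flange's). Camera axes: x right, y down, z forward; pixel columns grow to the right and rows downward; lengths in m; the calibration is good to about 2 mm. The wrist camera is an equidistant fisheye: a pixel r from the principal point sees the ray r / f radians off the axis. A picture is of the moment at which its call begins: read the wrist's pose just before it. There is no depth.
- job.hand_in(): hands the job in, once; it reports no verdict.
Trained networks look in the newest picture that a camera, given by its name, has taken for a name from the list of things; names that differ only in an ending like _2 or _b are one class to them, and where a whole thing is asked for, a point or a joint stands for the part that bears it (a point fixed in the world has none). Each returns a list of dicts, best first, with "confidence" (0 to 1); they miss things now and then, are a little off and sometimes report something else, mostly with a low value. They report only what shows in the picture. A call takes as long as a camera call. They do not tell look-alikes from the thing itself.
- cut_out(target, camera): "region" (400x640 bool, what is visible of it) and "extent" ([left, top, right, bottom] in pixels, round what is visible of it).
The state is a dict: "clock": time; "joint_pos": joint angles; "qvel": joint speeds; "tau": joint torques, N m; "tcp_pos": TCP position; "orientation": TCP orientation; "wrist_force": force on the tool from outside, world axes, zero at the start; "ft_torque": the same for the moment, N m; "finger_gap": finger opening in m.
Only numpy, scipy, OpenCV 4.12 (cv2) and the standard library are available. Lean on these libraries where they do the work, as an engineer would, in place of code of your own. Each camera call takes 0.05 s, during which the arm holds its last target. There are 200 camera calls.

## Working session

There is one attempt and no reset: what is moved stays moved. The work goes in short steps, Python scripts to look and compute and a tool call to move; the robot and the scene stay as the last step left them, time stands still between calls to the robot, and variables do not carry over. Pictures are saved under pics/ and viewed, about 8 in all and at most 12, crops included, and the job is handed in when it is done.

Besides the shell and the picture viewer there is one more tool, called after "Emit:" by a JSON object that holds its "fn" and its "kwargs", one argument or row to a line. servo_tool: Moves the arm, as the interface text tells. Its arguments: {"type":"object","properties":{"deltas":{"type":"array"},"newtons":{"type":"number"}},"required":["deltas"]}

```bash
mkdir -p pics; ls
python3 - <<'E'
from workcell import env, read_camera, job, cut_out
import cv2,numpy as np
s=env.get_state();print(s)
ims=[]
for c in ["scene","top"]:
    r=read_camera(c);print(c,r["intrinsics"].tolist(),r["extrinsics"].round(4).tolist())
    cv2.imwrite(f"pics/{c}0.png",r["img"][:,:,::-1])
    np.savez(f"{c}.npz",K=r["intrinsics"],T=r["extrinsics"])
    for t in ["tile","cell","cradle","thermometer","tongs","tongs_left","tongs_right","tape","marker","small_carton"]:
        print(c,t,[(round(d["confidence"],2),d["extent"], [round(v.mean(),1) for v in np.nonzero(d["region"])[::-1]]) for d in cut_out(t,c)])
E
```

```text
pics
{'clock': 0.0, 'joint_pos': array([-1.24861477e+00,  3.14009137e-01,  4.49812667e-02,  1.30358948e+00,
        3.19063334e-05,  1.43117325e+00]), 'qvel': array([-0.00025842,  0.00027644, -0.00020896, -0.00037936,  0.00068022,
       -0.00018867]), 'tau': array([ 1.79222770e-03, -4.80625999e+01,  2.98533511e+01,  1.92554161e-02,
        1.09015593e-04,  1.88556822e-05]), 'tcp_pos': array([ 0.25606622, -0.51441794,  0.30300471]), 'orientation': array([-9.08174876e-04,  9.73459889e-01,  2.28855881e-01, -6.71086627e-05]), 'wrist_force': array([-0.15046388, -1.53784315,  0.62690653]), 'ft_torque': array([ 0.03530494,  0.01005507, -0.01690444]), 'finger_gap': 0.08515590647437113}
scene [[450.10195617598055, 0.0, 319.94111384073574], [0.0, 450.10195617598055, 199.1949788932931], [0.0, 0.0, 1.0]] [[0.3575, 0.5156, -0.7787, 1.3791], [0.9338, -0.2112, 0.2888, -0.2885], [-0.0155, -0.8304, -0.557, 0.6451], [0.0, 0.0, 0.0, 1.0]]
scene tile [(0.65, [279.3, 207.9, 353.6, 253.4], [np.float64(316.3), np.float64(232.4)]), (0.48, [197.7, 260.3, 284.5, 336.8], [np.float64(238.2), np.float64(297.6)]
[... 2234 characters left out ...]
s []
top tongs_left [(0.76, [429.0, 195.9, 442.0, 278.0], [np.float64(434.1), np.float64(236.6)])]
top tongs_right [(0.93, [442.1, 206.9, 470.4, 282.6], [np.float64(456.7), np.float64(243.1)])]
top tape [(0.87, [262.1, 127.9, 300.4, 166.3], [np.float64(282.3), np.float64(148.4)])]
top marker [(0.72, [331.9, 129.1, 360.0, 166.5], [np.float64(345.4), np.float64(146.6)]), (0.33, [206.4, 210.2, 254.1, 255.1], [np.float64(231.8), np.float64(233.0)])]
top small_carton [(0.85, [393.0, 131.4, 453.6, 187.5], [np.float64(423.3), np.float64(157.6)]), (0.72, [211.3, 216.3, 232.2, 240.0], [np.float64(224.1), np.float64(227.6)]), (0.2, [334.8, 132.2, 358.7, 163.3], [np.float64(345.2), np.float64(147.0)])]
```

View pics/scene0.png

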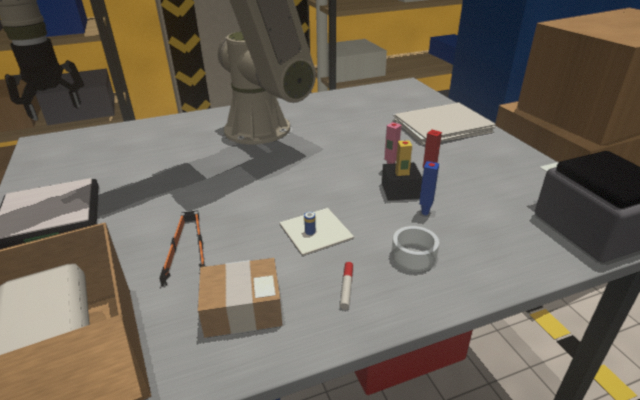

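View pics/top0.png

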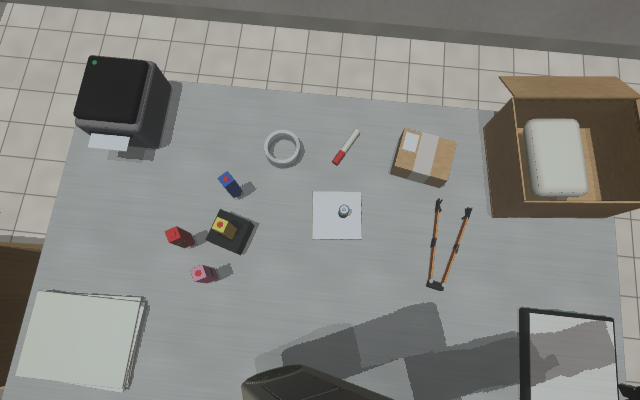

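The yellow thermometer stands in the black cradle (top 224,227; scene 403,157). Look-alikes: blue (229,184), red (179,237) and pink (203,274) in the top view. The cell is at (343,211), the tongs around (448,243) with the hinge at (436,286), the tape at (282,148), the marker at (346,147) and the carton at (423,157). I choose the yellow one, and will check it in a close crop.

```bash
cat > h.py <<'E'
import numpy as np,cv2
from scipy.spatial.transform import Rotation as R
def ray(K,T,uv,z):
    uv=np.atleast_2d(uv).astype(float)
    d=np.c_[(uv-K[:2,2])/K[0,0],np.ones(len(uv))]@T[:3,:3].T
    o=T[:3,3]; return o+d*((z-o[2])/d[:,2])[:,None]
def proj(K,T,P):
    p=(np.atleast_2d(P)-T[:3,3])@T[:3,:3]; return p[:,:2]/p[:,2:]*K[0,0]+K[:2,2]
def cam(c):
    d=np.load(c+".npz"); return d["K"],d["T"]
def ortho(img,K,T,z,x0,x1,y0,y1,s):
    """top-down rectified image at plane z; row 0 = x1 (far), col 0 = y1 (left); s px per m"""
    xs=np.arange(x1,x0,-1/s);ys=np.arange(y1,y0,-1/s)
    X,Y=np.meshgrid(xs,ys,indexing='ij')
    m=proj(K,T,np.c_[X.ravel(),Y.ravel(),np.full(X.size,z)]).reshape(*X.shape,2).astype(np.float32)
    return cv2.remap(img,m[...,0],m[...,1],cv2.INTER_CUBIC)
E
python3 - <<'E'
from h import *
K,T=cam("top");Ks,Ts=cam("scene")
for n,uv,z in [("tile",(336.5,215),.008),("celltop",(343.5,211),.056),("cradle",(232,232),.06),("therm",(221,225),.14),("hinge",(435,286),.02),("jawL",(438,204),.02),("jawR",(467,212),.02),("blue",(225,179),.13),("red",(175,235),.13),("pink",(200,272),.13),("marker",(346,147),.01),("tape",(282,148),.048),("carton",(423,150),.07)]:
    p=ray(K,T,uv,z)[0];print(n,p.round(3),"scene px",proj(Ks,Ts,p).round(0),np.hypot(*p[:2]).round(3))
im=cv2.imread("pics/top0.png")
a=ortho(im,K,T,.06,.25,.50,.13,.38,1600); b=ortho(im,K,T,.02,.2,.5,-.4,-.15,1600)
b=cv2.resize(b,(400,480));a=cv2.resize(a,(400,400));
cv2.imwrite("pics/c1.png",np.hstack([a,b[:400]]))
E
```

```text
tile [ 0.597 -0.013  0.008] scene px [[315. 228.]] 0.597
celltop [ 0.598 -0.028  0.056] scene px [[308. 213.]] 0.599
cradle [0.515 0.243 0.06 ] scene px [[397. 171.]] 0.57
therm [0.517 0.251 0.14 ] scene px [[403. 143.]] 0.575
hinge [ 0.439 -0.275  0.02 ] scene px [[189. 212.]] 0.518
jawL [ 0.651 -0.276  0.02 ] scene px [[203. 268.]] 0.707
jawR [ 0.638 -0.352  0.02 ] scene px [[164. 274.]] 0.728
blue [0.63  0.262 0.13 ] scene px [[431. 166.]] 0.682
red [0.485 0.356 0.13 ] scene px [[431. 134.]] 0.601
pink [0.407 0.283 0.13 ] scene px [[392. 127.]] 0.496
marker [ 0.79  -0.021  0.01 ] scene px [[345. 284.]] 0.79
tape [0.754 0.149 0.048] scene px [[412. 238.]] 0.768
carton [ 0.778 -0.218  0.07 ] scene px [[242. 284.]] 0.808
```

View pics/c1.png

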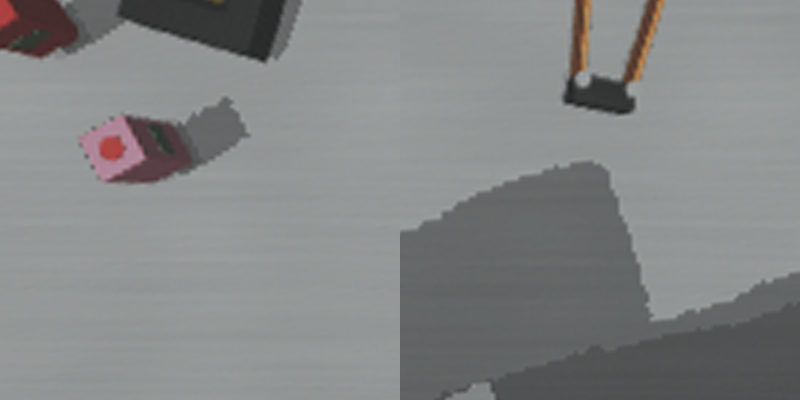

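Run:
```python
from h import *
K,T=cam("top")
im=cv2.imread("pics/top0.png")
a=ortho(im,K,T,.14,.40,.66,.13,.39,1550)
b=ortho(im,K,T,.06,.45,.58,.18,.31,1550)
c=ortho(im,K,T,.02,.42,.68,-.40,-.22,1550)
b=cv2.resize(b,(403,403),interpolation=cv2.INTER_CUBIC);c=cv2.resize(c,(403*18//26,403))
a=cv2.resize(a,(200,403//2))
cv2.imwrite("pics/c2.png",np.hstack([np.vstack([a,np.zeros((403-a.shape[0],200,3),np.uint8)]),b[:403,:300],c]))
```

```text
(no output)
```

View pics/c2.png

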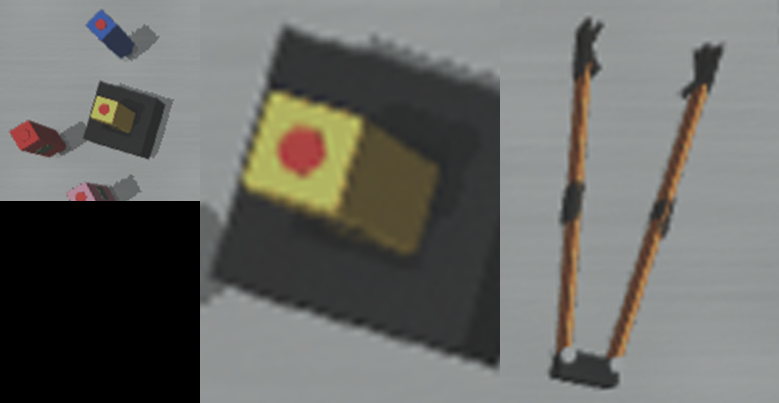

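Run:
```python
from h import *
K,T=cam("top");Ks,Ts=cam("scene")
im=cv2.imread("pics/top0.png")
def seg(z,x0,x1,y0,y1,f,s=4000):
    o=ortho(im,K,T,z,x0,x1,y0,y1,s).astype(int)
    m=f(o[...,0],o[...,1],o[...,2]).astype(np.uint8)
    n,l,st,ce=cv2.connectedComponentsWithStats(m)
    k=np.argsort(-st[1:,4])[:2]+1;out=[]
    for i in k:
        mm=(l==i).astype(np.uint8);c=max(cv2.findContours(mm,0,2)[0],key=cv2.contourArea);P=cv2.convexHull(c)[:,0]
        w=np.c_[x1-P[:,1]/s,y1-P[:,0]/s].astype(np.float32)*1000
        r=cv2.minAreaRect(w);print("  rect c",np.round(r[0],1),"size",np.round(r[1],1),"ang",round(r[2],1));out.append((mm,r))
    return out
print("thermo top");seg(.14,.45,.58,.18,.31,lambda b,g,r:(r>130)&(r-b>55))
print("cradle top");seg(.06,.44,.60,.16,.32,lambda b,g,r:((r<75)&(g<75))|(r-b>30))
print("tile");seg(.008,.5,.7,-.1,.08,lambda b,g,r:(r>185))
print("cell");seg(.056,.56,.64,-.07,.01,lambda b,g,r:(r<150))
o=ortho(im,K,T,.02,.42,.68,-.40,-.22,2000).astype(int)
m=(o[...,2]-o[...,0]>35).astype(np.uint8)
n,l,st,ce=cv2.connectedComponentsWithStats(m)
for i in range(1,n):
    if st[i,4]<300: continue
    yx=np.argwhere(l==i);w=np.c_[.68-yx[:,0]/2000,-.22-yx[:,1]/2000]
    vx,vy,cx,cy=cv2.fitLine(w.astype(np.float32),2,0,.01,.01).ravel()
    t=(w-[cx,cy])@[vx,vy]
    print("strip",np.round([cx,cy],4),"dir deg",np.degrees(np.arctan(vy/vx)).round(1),"ends",(np.array([cx,cy])+np.outer([t.min(),t.max()],[vx,vy])).round(4).tolist())
# black parts of tongs
m=((o[...,2]<90)).astype(np.uint8)
n,l,st,ce=cv2.connectedComponentsWithStats(m)
for i in range(1,n):
    if st[i,4]>100:
        yx=np.argwhere(l==i).mean(0);print("black",np.round([.68-yx[0]/2000,-.22-yx[1]/2000],4),st[i,4])
```

```text
thermo top
  rect c [518.2 254.4] size [29.8 30.2] ang 72.5
cradle top
  rect c [516.3 247.9] size [99.3 86.3] ang 73.2
tile
  rect c [537.3 -28. ] size [ 1.  16.6] ang 6.3
  rect c [614.8 -38. ] size [1.5 7.5] ang 90.0
cell
  rect c [597.8 -28.4] size [33.7 35.7] ang 48.9
  rect c [602.  -24.8] size [5.4 3.4] ang 11.3
strip [ 0.5982 -0.2719] dir deg -4.6 ends [[0.5617, -0.269], [0.6393, -0.2752]]
strip [ 0.5872 -0.339 ] dir deg -18.1 ends [[0.5497, -0.3267], [0.6264, -0.3518]]
strip [ 0.4943 -0.309 ] dir deg -18.1 ends [[0.4483, -0.2941], [0.5481, -0.3266]]
strip [ 0.4968 -0.2647] dir deg -4.4 ends [[0.4532, -0.2614], [0.5423, -0.2682]]
black [ 0.6476 -0.2751] 1831
black [ 0.5891 -0.3369] 3677
black [ 0.6124 -0.2706] 183
black [ 0.5898 -0.2687] 145
black [ 0.5501 -0.2662] 1269
black [ 0.5341 -0.3262] 208
black [ 0.5172 -0.2637] 154
black [ 0.4926 -0.2622] 195
black [ 0.4699 -0.2605] 136
black [ 0.442  -0.2764] 3171
```

Rectified measurements put the thermometer at (0.518, 0.254), with a 30 x 30 mm top and yaw -17.5°. That agrees with the cradle once its visible side wall is taken off. Moving above it now.

Emit:
{"fn": "servo_tool", "kwargs": {
  "deltas": [
    {"dx": 16, "dy": 46, "rz": 0.148, "fingers": -1},
    {"dx": 16, "dy": 46, "rz": 0.148, "fingers": -1},
    {"dx": 16, "dy": 46, "rz": 0.148, "fingers": -1},
    {"dx": 16, "dy": 46, "rz": 0.148, "fingers": -1},
    {"dx": 16, "dy": 46, "rz": 0.148, "fingers": -1},
    {"dx": 16, "dy": 46, "rz": 0.148, "fingers": -1},
    {"dx": 16, "dy": 46, "rz": 0.148, "fingers": -1},
    {"dx": 16, "dy": 46, "rz": 0.148, "fingers": -1}
  ],
  "newtons": 40
}}

```text
invalid input at $.deltas[0]: expected keys dx, dy, dz, rx, ry, rz, fingers
```

Emit:
{"fn": "servo_tool", "kwargs": {
  "deltas": [
    {"dx": 16, "dy": 46, "rz": 0.148, "fingers": -1},
    {"dx": 16, "dy": 46, "rz": 0.148, "fingers": -1},
    {"dx": 16, "dy": 46, "rz": 0.148, "fingers": -1},
    {"dx": 16, "dy": 46, "rz": 0.148, "fingers": -1},
    {"dx": 16, "dy": 46, "rz": 0.148, "fingers": -1},
    {"dx": 16, "dy": 46, "rz": 0.148, "fingers": -1},
    {"dx": 16, "dy": 40, "rz": 0.148, "fingers": -1},
    {"dx": 16, "dy": 30, "rz": 0.148, "fingers": -1}
  ]
}}

```text
invalid input at $.deltas[0]: expected keys dx, dy, dz, rx, ry, rz, fingers
```

Emit:
{"fn": "servo_tool", "kwargs": {
  "deltas": [
    {"dx": 4, "dy": 20},
    {"dz": -10}
  ]
}}

```text
invalid input at $.deltas[0]: expected keys dx, dy, dz, rx, ry, rz, fingers
```

All keys required.

Emit:
{"fn": "servo_tool", "kwargs": {
  "deltas": [
    {"dx": 16, "dy": 46, "dz": 0, "rx": 0, "ry": 0, "rz": 0.148, "fingers": -1},
    {"dx": 16, "dy": 46, "dz": 0, "rx": 0, "ry": 0, "rz": 0.148, "fingers": -1},
    {"dx": 16, "dy": 46, "dz": 0, "rx": 0, "ry": 0, "rz": 0.148, "fingers": -1},
    {"dx": 16, "dy": 46, "dz": 0, "rx": 0, "ry": 0, "rz": 0.148, "fingers": -1},
    {"dx": 16, "dy": 46, "dz": 0, "rx": 0, "ry": 0, "rz": 0.148, "fingers": -1},
    {"dx": 16, "dy": 46, "dz": 0, "rx": 0, "ry": 0, "rz": 0.148, "fingers": -1},
    {"dx": 16, "dy": 46, "dz": 0, "rx": 0, "ry": 0, "rz": 0.148, "fingers": -1},
    {"dx": 16, "dy": 46, "dz": 0, "rx": 0, "ry": 0, "rz": 0.148, "fingers": -1}
  ],
  "newtons": 40
}}

```text
clock: 1.9
tcp_pos: [0.3844, -0.145, 0.3043]
orientation: [0.001, 0.678, 0.735, 0.0]
wrist_force: [0.3, -0.6, -0.1]
finger_gap: 0.0854
```

Emit:
{"fn": "servo_tool", "kwargs": {
  "deltas": [
    {"dx": 16, "dy": 46, "dz": 0, "rx": 0, "ry": 0, "rz": 0.148, "fingers": -1},
    {"dx": 16, "dy": 46, "dz": 0, "rx": 0, "ry": 0, "rz": 0.148, "fingers": -1},
    {"dx": 16, "dy": 46, "dz": 0, "rx": 0, "ry": 0, "rz": 0.148, "fingers": -1},
    {"dx": 16, "dy": 46, "dz": 0, "rx": 0, "ry": 0, "rz": 0.148, "fingers": -1},
    {"dx": 16, "dy": 46, "dz": 0, "rx": 0, "ry": 0, "rz": 0.148, "fingers": -1},
    {"dx": 16, "dy": 46, "dz": 0, "rx": 0, "ry": 0, "rz": 0.148, "fingers": -1},
    {"dx": 16, "dy": 46, "dz": 0, "rx": 0, "ry": 0, "rz": 0.148, "fingers": -1},
    {"dx": 16, "dy": 46, "dz": 0, "rx": 0, "ry": 0, "rz": 0.148, "fingers": -1}
  ]
}}

```text
clock: 2.7
tcp_pos: [0.5125, 0.2234, 0.3041]
orientation: [0.0, 0.152, 0.988, 0.0]
wrist_force: [0.7, -0.6, -0.0]
finger_gap: 0.0855
```

Emit:
{"fn": "servo_tool", "kwargs": {
  "deltas": [
    {"dx": 6, "dy": 30, "dz": 0, "rx": 0, "ry": 0, "rz": 0, "fingers": -1},
    {"dx": 0, "dy": 0, "dz": 0, "rx": 0, "ry": 0, "rz": 0, "fingers": -1}
  ]
}}

```text
clock: 2.9
tcp_pos: [0.5186, 0.2548, 0.3032]
orientation: [-0.0, 0.153, 0.988, 0.0]
wrist_force: [0.9, 0.3, -0.4]
finger_gap: 0.0851
```

Run:
```python
from h import *
from workcell import env, read_camera
s=env.get_state();r=read_camera("wrist");print(s["tcp_pos"],s["orientation"],s["joint_pos"]);print(r["intrinsics"],r["hand_eye"].round(4).tolist())
np.savez("wrist.npz",K=r["intrinsics"],H=r["hand_eye"],q=s["orientation"],p=s["tcp_pos"])
cv2.imwrite("pics/w1.png",r["img"][:,:,::-1])
```

```text
[0.51859747 0.25478902 0.30319671] [-5.39162728e-05  1.52962607e-01  9.88231866e-01  4.64939894e-04] [3.17416829e-01 3.18614317e-01 5.18697358e-02 1.30372589e+00
 8.77567562e-04 6.24547942e-01]
[[309.70691629   0.         322.91985166]
 [  0.         309.70691629 201.39454597]
 [  0.           0.           1.        ]] [[0.0004, -0.9625, -0.2713, 0.0697], [1.0, 0.0004, 0.0004, -0.0005], [-0.0002, -0.2713, 0.9625, -0.0711], [0.0, 0.0, 0.0, 1.0]]
```

View pics/w1.png

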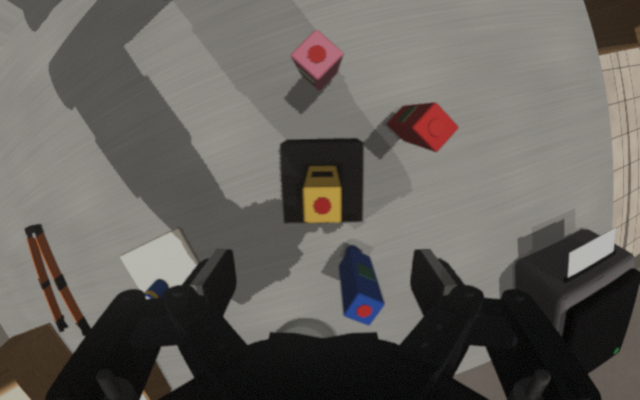

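The wrist view shows the yellow thermometer (top centre 322,205) square to the jaws, with blue at 362,295, red at 435,125 and pink at 317,55.

```bash
cat >> h.py <<'E'
def wray(d,uv,z):
    """fisheye wrist pixel -> world point on plane z"""
    K,H=d["K"],d["H"];q=d["q"]
    x=(np.atleast_2d(uv).astype(float)-K[:2,2])/K[0,0];r=np.linalg.norm(x,axis=1)+1e-9
    c=np.c_[x/r[:,None]*np.sin(r)[:,None],np.cos(r)]
    W=np.eye(4);W[:3,:3]=R.from_quat(np.r_[q[1:],q[0]]).as_matrix();W[:3,3]=d["p"];T=W@H
    v=c@T[:3,:3].T;return T[:3,3]+v*((z-T[2,3])/v[:,2])[:,None]
E
python3 - <<'E'
from h import *
d=np.load("wrist.npz");im=cv2.imread("pics/w1.png").astype(int)
b,g,r=[im[...,i] for i in range(3)]
m=((r>150)&(r-b>50));m[:180]=0;m[228:]=0;m[:,:295]=0;m[:,350:]=0
c=max(cv2.findContours(m.astype(np.uint8),0,2)[0],key=cv2.contourArea)[:,0]
print(cv2.boundingRect(c));w=wray(d,c,.14)
rr=cv2.minAreaRect((w[:,:2]*1000).astype(np.float32));print(rr)
E
```

```text
(304, 187, 36, 35)
((517.1370849609375, 253.91195678710938), (27.344257354736328, 27.98331642150879), 73.2514877319336)
```

Both cameras agree within 1.5 mm. Descending and gripping.

Emit:
{"fn": "servo_tool", "kwargs": {
  "deltas": [
    {"dx": -1, "dy": -1, "dz": -40, "rx": 0, "ry": 0, "rz": 0, "fingers": -1},
    {"dx": 0, "dy": 0, "dz": -40, "rx": 0, "ry": 0, "rz": 0, "fingers": -1},
    {"dx": 0, "dy": 0, "dz": -35, "rx": 0, "ry": 0, "rz": 0, "fingers": -1},
    {"dx": 0, "dy": 0, "dz": -22, "rx": 0, "ry": 0, "rz": 0, "fingers": -1},
    {"dx": 0, "dy": 0, "dz": 0, "rx": 0, "ry": 0, "rz": 0, "fingers": -1}
  ]
}}

```text
clock: 3.45
tcp_pos: [0.5147, 0.248, 0.1637]
orientation: [-0.003, 0.156, 0.988, -0.002]
wrist_force: [-0.3, 1.7, -0.2]
finger_gap: 0.0858
```

Emit:
{"fn": "servo_tool", "kwargs": {
  "deltas": [
    {"dx": 0, "dy": 0, "dz": 0, "rx": 0, "ry": 0, "rz": 0, "fingers": 1},
    {"dx": 0, "dy": 0, "dz": 0, "rx": 0, "ry": 0, "rz": 0, "fingers": 1},
    {"dx": 0, "dy": 0, "dz": 0, "rx": 0, "ry": 0, "rz": 0, "fingers": 1},
    {"dx": 0, "dy": 0, "dz": 0, "rx": 0, "ry": 0, "rz": 0, "fingers": 1},
    {"dx": 0, "dy": 0, "dz": 0, "rx": 0, "ry": 0, "rz": 0, "fingers": 1},
    {"dx": 0, "dy": 0, "dz": 0, "rx": 0, "ry": 0, "rz": 0, "fingers": 1},
    {"dx": 0, "dy": 0, "dz": 0, "rx": 0, "ry": 0, "rz": 0, "fingers": 1},
    {"dx": 0, "dy": 0, "dz": 0, "rx": 0, "ry": 0, "rz": 0, "fingers": 1}
  ],
  "newtons": 40
}}

```text
clock: 4.25
tcp_pos: [0.5182, 0.2507, 0.1685]
orientation: [0.001, 0.155, 0.988, 0.001]
wrist_force: [0.1, 0.9, 6.2]
finger_gap: 0.0297
```

```bash
python3 -c "
from workcell import env
s=env.get_state();print({k:(v.round(4) if hasattr(v,'round') else v) for k,v in s.items()})"
```

```text
{'clock': 4.25, 'joint_pos': array([ 3.111e-01,  3.863e-01, -1.910e-01,  9.901e-01,  3.000e-04,
        6.226e-01]), 'qvel': array([ 0.0002,  0.0004, -0.0009, -0.0015,  0.0013, -0.0003]), 'tau': array([-3.33400e-01, -4.58832e+01,  2.47110e+01,  1.35200e-01,
       -1.98800e-01,  5.00000e-03]), 'tcp_pos': array([0.5182, 0.2507, 0.1685]), 'orientation': array([1.500e-03, 1.551e-01, 9.879e-01, 9.000e-04]), 'wrist_force': array([0.0804, 0.896 , 6.2476]), 'ft_torque': array([0.1365, 0.0271, 0.0338]), 'finger_gap': 0.029708068743049605}
```

Emit:
{"fn": "servo_tool", "kwargs": {
  "deltas": [
    {"dx": 0, "dy": 0, "dz": 5, "rx": 0, "ry": 0, "rz": 0, "fingers": 1},
    {"dx": 0, "dy": 0, "dz": 15, "rx": 0, "ry": 0, "rz": 0, "fingers": 1},
    {"dx": 0, "dy": 0, "dz": 15, "rx": 0, "ry": 0, "rz": 0, "fingers": 1},
    {"dx": 0, "dy": 0, "dz": 25, "rx": 0, "ry": 0, "rz": 0, "fingers": 1},
    {"dx": 0, "dy": 0, "dz": 25, "rx": 0, "ry": 0, "rz": 0, "fingers": 1},
    {"dx": 0, "dy": 0, "dz": 15, "rx": 0, "ry": 0, "rz": 0, "fingers": 1},
    {"dx": 0, "dy": 0, "dz": 0, "rx": 0, "ry": 0, "rz": 0, "fingers": 1}
  ]
}}

```text
clock: 4.95
tcp_pos: [0.518, 0.2504, 0.2693]
orientation: [0.002, 0.155, 0.988, 0.001]
wrist_force: [0.2, 0.3, -0.8]
finger_gap: 0.0295
```

Emit:
{"fn": "servo_tool", "kwargs": {
  "deltas": [
    {"dx": 6, "dy": -20, "dz": 0, "rx": 0, "ry": 0, "rz": 0, "fingers": 1},
    {"dx": 12, "dy": -42, "dz": 0, "rx": 0, "ry": 0, "rz": 0, "fingers": 1},
    {"dx": 13, "dy": -44, "dz": 0, "rx": 0, "ry": 0, "rz": 0, "fingers": 1},
    {"dx": 13, "dy": -44, "dz": 0, "rx": 0, "ry": 0, "rz": 0, "fingers": 1},
    {"dx": 12, "dy": -44, "dz": 0, "rx": 0, "ry": 0, "rz": 0, "fingers": 1},
    {"dx": 12, "dy": -42, "dz": 0, "rx": 0, "ry": 0, "rz": 0, "fingers": 1},
    {"dx": 8, "dy": -30, "dz": 0, "rx": 0, "ry": 0, "rz": 0, "fingers": 1},
    {"dx": 4, "dy": -12, "dz": 0, "rx": 0, "ry": 0, "rz": 0, "fingers": 1}
  ]
}}

```text
clock: 5.75
tcp_pos: [0.5971, -0.0309, 0.2652]
orientation: [-0.001, 0.157, 0.988, -0.0]
wrist_force: [-0.5, 0.1, -1.4]
finger_gap: 0.0296
```

Emit:
{"fn": "servo_tool", "kwargs": {
  "deltas": [
    {"dx": 0, "dy": 0, "dz": 0, "rx": 0, "ry": 0, "rz": 0, "fingers": 1},
    {"dx": 0, "dy": 0, "dz": 0, "rx": 0, "ry": 0, "rz": 0, "fingers": 1},
    {"dx": 0, "dy": 0, "dz": 0, "rx": 0, "ry": 0, "rz": 0, "fingers": 1}
  ]
}}

```text
clock: 6.05
tcp_pos: [0.5966, -0.0262, 0.2666]
orientation: [-0.001, 0.154, 0.988, 0.0]
wrist_force: [0.1, 0.1, 0.2]
finger_gap: 0.0296
```

Run:
```python
from h import *
from workcell import env, read_camera
s=env.get_state();r=read_camera("wrist");print(s["tcp_pos"],s["orientation"])
np.savez("wrist.npz",K=r["intrinsics"],H=r["hand_eye"],q=s["orientation"],p=s["tcp_pos"])
a=r["img"][:,:,::-1]
cv2.imwrite("pics/w2.png",a)
sc=read_camera("scene")["img"][:,:,::-1];cv2.imwrite("pics/s2.png",sc);t=read_camera("top")["img"][:,:,::-1];cv2.imwrite("pics/t2.png",t)
cs=cv2.resize(sc[110:260,260:380],(320,400),interpolation=cv2.INTER_CUBIC)
cv2.imwrite("pics/v2.png",np.hstack([a[:,120:520],cs]))
```

```text
[ 0.59663953 -0.02621968  0.26663307] [-5.14014643e-04  1.54344792e-01  9.88016882e-01  2.49976903e-04]
```

View pics/v2.png

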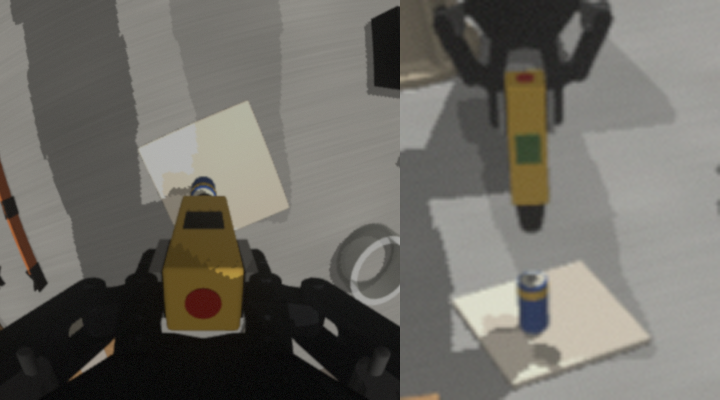

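The wrist crop shows the cell centred laterally behind the nose. In the scene view the nose end (308.7,195.5) is straight above the cell top (309.5,214).

Run:
```python
from h import *
K,T=cam("scene")
print(proj(K,T,[[.5966,-.0262,.104],[.598,-.028,.056],[.598,-.028,.008]]), ray(K,T,[309.5,213.9],.056), ray(K,T,[308.75,195.5],.104))
K,T=cam("top");print(ray(K,T,[[343.5,211]],.056))
```

```text
[[307.90654177 194.82155415]
 [308.01179818 213.15583557]
 [308.6420084  230.07494916]] [[ 0.60195846 -0.02587232  0.056     ]] [[ 0.59984686 -0.02540217  0.104     ]]
[[ 0.59838358 -0.02839144  0.056     ]]
```

Emit:
{"fn": "servo_tool", "kwargs": {
  "deltas": [
    {"dx": 1, "dy": -1, "dz": 0, "rx": 0, "ry": 0, "rz": 0, "fingers": 1},
    {"dx": 0, "dy": 0, "dz": 0, "rx": 0, "ry": 0, "rz": 0, "fingers": 1},
    {"dx": 0, "dy": 0, "dz": 0, "rx": 0, "ry": 0, "rz": 0, "fingers": 1},
    {"dx": 0, "dy": 0, "dz": 0, "rx": 0, "ry": 0, "rz": 0, "fingers": 1},
    {"dx": 0, "dy": 0, "dz": 0, "rx": 0, "ry": 0, "rz": 0, "fingers": 1},
    {"dx": 0, "dy": 0, "dz": 0, "rx": 0, "ry": 0, "rz": 0, "fingers": 1},
    {"dx": 0, "dy": 0, "dz": 0, "rx": 0, "ry": 0, "rz": 0, "fingers": 1},
    {"dx": 0, "dy": 0, "dz": 0, "rx": 0, "ry": 0, "rz": 0, "fingers": 1}
  ]
}}

```text
clock: 7.0
tcp_pos: [0.5982, -0.0289, 0.2669]
orientation: [0.0, 0.155, 0.988, 0.0]
wrist_force: [-0.9, 0.3, -1.2]
finger_gap: 0.0296
```

Emit:
{"fn": "servo_tool", "kwargs": {
  "deltas": [
    {"dx": 0, "dy": 0, "dz": 0, "rx": 0, "ry": 0, "rz": 0, "fingers": 1},
    {"dx": 0, "dy": 0, "dz": 0, "rx": 0, "ry": 0, "rz": 0, "fingers": 1},
    {"dx": 0, "dy": 0, "dz": 0, "rx": 0, "ry": 0, "rz": 0, "fingers": 1},
    {"dx": 0, "dy": 0, "dz": 0, "rx": 0, "ry": 0, "rz": 0, "fingers": 1},
    {"dx": 0, "dy": 0, "dz": 0, "rx": 0, "ry": 0, "rz": 0, "fingers": 1},
    {"dx": 0, "dy": 0, "dz": 0, "rx": 0, "ry": 0, "rz": 0, "fingers": 1},
    {"dx": 0, "dy": 0, "dz": 0, "rx": 0, "ry": 0, "rz": 0, "fingers": 1},
    {"dx": 0, "dy": 0, "dz": 0, "rx": 0, "ry": 0, "rz": 0, "fingers": 1}
  ]
}}

```text
clock: 7.8
tcp_pos: [0.5982, -0.0288, 0.2669]
orientation: [-0.0, 0.155, 0.988, 0.0]
wrist_force: [-0.2, -0.3, -0.3]
finger_gap: 0.0294
```

Emit:
{"fn": "servo_tool", "kwargs": {
  "deltas": [
    {"dx": 0, "dy": 0, "dz": 0, "rx": 0, "ry": 0, "rz": 0, "fingers": 1},
    {"dx": 0, "dy": 0, "dz": 0, "rx": 0, "ry": 0, "rz": 0, "fingers": 1},
    {"dx": 0, "dy": 0, "dz": 0, "rx": 0, "ry": 0, "rz": 0, "fingers": 1},
    {"dx": 0, "dy": 0, "dz": 0, "rx": 0, "ry": 0, "rz": 0, "fingers": 1},
    {"dx": 0, "dy": 0, "dz": 0, "rx": 0, "ry": 0, "rz": 0, "fingers": 1},
    {"dx": 0, "dy": 0, "dz": 0, "rx": 0, "ry": 0, "rz": 0, "fingers": 1},
    {"dx": 0, "dy": 0, "dz": 0, "rx": 0, "ry": 0, "rz": 0, "fingers": 1}
  ]
}}

```text
clock: 8.5
tcp_pos: [0.5982, -0.0288, 0.2669]
orientation: [0.0, 0.155, 0.988, 0.0]
wrist_force: [0.5, 0.1, -1.1]
finger_gap: 0.0295
```

Held 2.4 s within about 2 mm of the axis. Now returning it.

Emit:
{"fn": "servo_tool", "kwargs": {
  "deltas": [
    {"dx": -4, "dy": 15, "dz": 0, "rx": 0, "ry": 0, "rz": 0, "fingers": 1},
    {"dx": -12, "dy": 42, "dz": 0, "rx": 0, "ry": 0, "rz": 0, "fingers": 1},
    {"dx": -13, "dy": 44, "dz": 0, "rx": 0, "ry": 0, "rz": 0, "fingers": 1},
    {"dx": -13, "dy": 44, "dz": 0, "rx": 0, "ry": 0, "rz": 0, "fingers": 1},
    {"dx": -12, "dy": 44, "dz": 0, "rx": 0, "ry": 0, "rz": 0, "fingers": 1},
    {"dx": -12, "dy": 42, "dz": 0, "rx": 0, "ry": 0, "rz": 0, "fingers": 1},
    {"dx": -9, "dy": 32, "dz": 0, "rx": 0, "ry": 0, "rz": 0, "fingers": 1},
    {"dx": -5, "dy": 16, "dz": 0, "rx": 0, "ry": 0, "rz": 0, "fingers": 1}
  ]
}}

```text
clock: 9.3
tcp_pos: [0.5164, 0.2534, 0.267]
orientation: [-0.0, 0.153, 0.988, 0.0]
wrist_force: [0.5, -0.3, -1.6]
finger_gap: 0.0295
```

Emit:
{"fn": "servo_tool", "kwargs": {
  "deltas": [
    {"dx": 0, "dy": 0, "dz": 0, "rx": 0, "ry": 0, "rz": 0, "fingers": 1},
    {"dx": 0, "dy": 0, "dz": 0, "rx": 0, "ry": 0, "rz": 0, "fingers": 1},
    {"dx": 0, "dy": 0, "dz": 0, "rx": 0, "ry": 0, "rz": 0, "fingers": 1},
    {"dx": 0, "dy": 0, "dz": 0, "rx": 0, "ry": 0, "rz": 0, "fingers": 1}
  ]
}}

```text
clock: 9.7
tcp_pos: [0.5187, 0.249, 0.2669]
orientation: [-0.0, 0.156, 0.988, -0.0]
wrist_force: [0.7, 0.8, -0.6]
finger_gap: 0.0297
```

Emit:
{"fn": "servo_tool", "kwargs": {
  "deltas": [
    {"dx": -0.5, "dy": 1.5, "dz": 0, "rx": 0, "ry": 0, "rz": 0, "fingers": 1},
    {"dx": 0, "dy": 0, "dz": -20, "rx": 0, "ry": 0, "rz": 0, "fingers": 1},
    {"dx": 0, "dy": 0, "dz": -20, "rx": 0, "ry": 0, "rz": 0, "fingers": 1},
    {"dx": 0, "dy": 0, "dz": -10, "rx": 0, "ry": 0, "rz": 0, "fingers": 1},
    {"dx": 0, "dy": 0, "dz": -15, "rx": 0, "ry": 0, "rz": 0, "fingers": 1}
  ]
}}

```text
clock: 10.2
tcp_pos: [0.5181, 0.2513, 0.2019]
orientation: [0.0, 0.156, 0.988, 0.0]
wrist_force: [-0.2, 0.2, -0.5]
finger_gap: 0.0294
```

Emit:
{"fn": "servo_tool", "kwargs": {
  "deltas": [
    {"dx": 0, "dy": 0, "dz": -12, "rx": 0, "ry": 0, "rz": 0, "fingers": 1},
    {"dx": 0, "dy": 0, "dz": -12, "rx": 0, "ry": 0, "rz": 0, "fingers": 1},
    {"dx": 0, "dy": 0, "dz": -6, "rx": 0, "ry": 0, "rz": 0, "fingers": 1},
    {"dx": 0, "dy": 0, "dz": -2, "rx": 0, "ry": 0, "rz": 0, "fingers": 1},
    {"dx": 0, "dy": 0, "dz": 0, "rx": 0, "ry": 0, "rz": 0, "fingers": 1}
  ]
}}

```text
clock: 10.7
tcp_pos: [0.5177, 0.2517, 0.1699]
orientation: [-0.0, 0.155, 0.988, 0.0]
wrist_force: [0.1, -0.3, -0.9]
finger_gap: 0.0295
```

Inserted with no contact force. Release (opening gently) and rise.

Emit:
{"fn": "servo_tool", "kwargs": {
  "deltas": [
    {"dx": 0, "dy": 0, "dz": -1, "rx": 0, "ry": 0, "rz": 0, "fingers": 1},
    {"dx": 0, "dy": 0, "dz": 0, "rx": 0, "ry": 0, "rz": 0, "fingers": -1},
    {"dx": 0, "dy": 0, "dz": 0, "rx": 0, "ry": 0, "rz": 0, "fingers": -1},
    {"dx": 0, "dy": 0, "dz": 0, "rx": 0, "ry": 0, "rz": 0, "fingers": -1},
    {"dx": 0, "dy": 0, "dz": 0, "rx": 0, "ry": 0, "rz": 0, "fingers": -1},
    {"dx": 0, "dy": 0, "dz": 0, "rx": 0, "ry": 0, "rz": 0, "fingers": -1}
  ]
}}

```text
clock: 11.3
tcp_pos: [0.5178, 0.2517, 0.169]
orientation: [0.0, 0.155, 0.988, 0.0]
wrist_force: [-0.1, -0.3, -0.8]
finger_gap: 0.0856
```

Emit:
{"fn": "servo_tool", "kwargs": {
  "deltas": [
    {"dx": 0, "dy": 0, "dz": 10, "rx": 0, "ry": 0, "rz": 0, "fingers": -1},
    {"dx": 0, "dy": 0, "dz": 30, "rx": 0, "ry": 0, "rz": 0, "fingers": -1},
    {"dx": 0, "dy": 0, "dz": 45, "rx": 0, "ry": 0, "rz": 0, "fingers": -1},
    {"dx": 0, "dy": 0, "dz": 45, "rx": 0, "ry": 0, "rz": 0, "fingers": -1},
    {"dx": 0, "dy": 0, "dz": 0, "rx": 0, "ry": 0, "rz": 0, "fingers": -1}
  ]
}}

```text
clock: 11.8
tcp_pos: [0.5202, 0.2526, 0.3068]
orientation: [0.006, 0.155, 0.988, 0.003]
wrist_force: [1.8, -0.7, 0.6]
finger_gap: 0.0857
```

Run:
```python
from h import *
from workcell import env, read_camera
s=env.get_state();r=read_camera("wrist")
d=dict(K=r["intrinsics"],H=r["hand_eye"],q=s["orientation"],p=s["tcp_pos"])
im=r["img"][:,:,::-1];cv2.imwrite("pics/w3.png",im);im=im.astype(int)
b,g,r=[im[...,i] for i in range(3)]
m=((r>150)&(r-b>50));m[:180]=0;m[230:]=0;m[:,:290]=0;m[:,355:]=0
c=max(cv2.findContours(m.astype(np.uint8),0,2)[0],key=cv2.contourArea)[:,0]
print(cv2.boundingRect(c),s["tcp_pos"],cv2.minAreaRect((wray(d,c,.14)[:,:2]*1000).astype(np.float32)))
```

```text
(302, 181, 36, 34) [0.52016951 0.25255477 0.30684353] ((515.8505249023438, 251.9790802001953), (28.07573890686035, 27.309518814086914), 72.04053497314453)
```

The thermometer stands in the cradle, upright, at (0.516, 0.252). Now over to the tongs.

Emit:
{"fn": "servo_tool", "kwargs": {
  "deltas": [
    {"dx": 3, "dy": -30, "dz": 0, "rx": 0, "ry": 0, "rz": 0.013, "fingers": -1},
    {"dx": 3, "dy": -48, "dz": 0, "rx": 0, "ry": 0, "rz": 0.02, "fingers": -1},
    {"dx": 3, "dy": -48, "dz": 0, "rx": 0, "ry": 0, "rz": 0.02, "fingers": -1},
    {"dx": 3, "dy": -48, "dz": 0, "rx": 0, "ry": 0, "rz": 0.02, "fingers": -1},
    {"dx": 3, "dy": -48, "dz": 0, "rx": 0, "ry": 0, "rz": 0.02, "fingers": -1},
    {"dx": 3, "dy": -48, "dz": 0, "rx": 0, "ry": 0, "rz": 0.02, "fingers": -1},
    {"dx": 3, "dy": -48, "dz": 0, "rx": 0, "ry": 0, "rz": 0, "fingers": -1},
    {"dx": 3, "dy": -48, "dz": 0, "rx": 0, "ry": 0, "rz": 0, "fingers": -1}
  ]
}}

```text
clock: 12.65
tcp_pos: [0.541, -0.1161, 0.2982]
orientation: [-0.001, 0.099, 0.995, 0.0]
wrist_force: [1.1, 1.0, -0.3]
finger_gap: 0.0854
```

Emit:
{"fn": "servo_tool", "kwargs": {
  "deltas": [
    {"dx": 2, "dy": -48, "dz": 0, "rx": 0, "ry": 0, "rz": 0, "fingers": -1},
    {"dx": 2, "dy": -48, "dz": 0, "rx": 0, "ry": 0, "rz": 0, "fingers": -1},
    {"dx": 1, "dy": -48, "dz": 0, "rx": 0, "ry": 0, "rz": 0, "fingers": -1},
    {"dx": 0, "dy": -38, "dz": 0, "rx": 0, "ry": 0, "rz": 0, "fingers": -1},
    {"dx": 0, "dy": 0, "dz": 0, "rx": 0, "ry": 0, "rz": 0, "fingers": -1},
    {"dx": 0, "dy": 0, "dz": 0, "rx": 0, "ry": 0, "rz": 0, "fingers": -1},
    {"dx": 0, "dy": 0, "dz": 0, "rx": 0, "ry": 0, "rz": 0, "fingers": -1}
  ]
}}

```text
clock: 13.35
tcp_pos: [0.5464, -0.2953, 0.2983]
orientation: [-0.001, 0.099, 0.995, 0.001]
wrist_force: [-0.1, 0.5, 0.4]
finger_gap: 0.0853
```

```bash
cat >> h.py <<'E'
def shoot(name):
    from workcell import env, read_camera
    s=env.get_state();r=read_camera("wrist")
    d=dict(K=r["intrinsics"],H=r["hand_eye"],q=s["orientation"],p=s["tcp_pos"])
    np.savez("wrist.npz",**d);im=np.ascontiguousarray(r["img"][:,:,::-1]);cv2.imwrite(f"pics/{name}.png",im);print(s["tcp_pos"],s["orientation"]);return im,d
def wproj(d,P):
    W=np.eye(4);q=d["q"];W[:3,:3]=R.from_quat(np.r_[q[1:],q[0]]).as_matrix();W[:3,3]=d["p"];T=W@d["H"]
    p=(np.atleast_2d(P)-T[:3,3])@T[:3,:3];n=np.linalg.norm(p[:,:2],axis=1)+1e-9
    return p[:,:2]/n[:,None]*np.arctan2(n,p[:,2])[:,None]*d["K"][0,0]+d["K"][:2,2]
def wortho(im,d,z,x0,x1,y0,y1,s):
    xs=np.arange(x1,x0,-1/s);ys=np.arange(y1,y0,-1/s);X,Y=np.meshgrid(xs,ys,indexing='ij')
    m=wproj(d,np.c_[X.ravel(),Y.ravel(),np.full(X.size,z)]).reshape(*X.shape,2).astype(np.float32)
    return cv2.remap(im,m[...,0],m[...,1],cv2.INTER_CUBIC)
E
python3 - <<'E'
from h import *
im,d=shoot("w4")
o=wortho(im,d,.024,.42,.68,-.40,-.20,2000);cv2.imwrite("pics/w4o.png",o)
E
```

```text
[ 0.54639583 -0.29528112  0.29833827] [-6.63790036e-04  9.89413002e-02  9.95092869e-01  6.00273305e-04]
```

View pics/w4o.png

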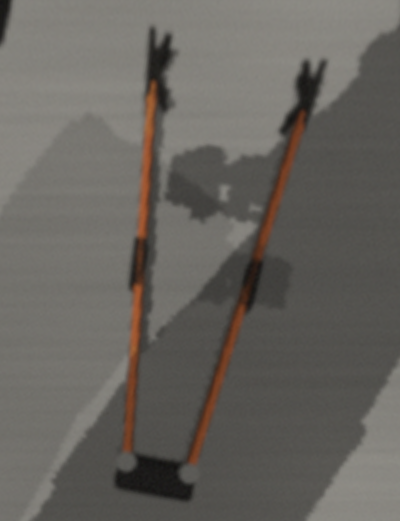

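Rectified view (2 px/mm): the pins are at (127,461) and (189,474), 31.7 mm apart, which fits. The pads are at (139,263) and (253,284). So the grip point is at about (0.544, -0.298) with yaw -11.2°, and the tool already stands at -11.3°.

Emit:
{"fn": "servo_tool", "kwargs": {
  "deltas": [
    {"dx": -2, "dy": -3, "dz": -40, "rx": 0, "ry": 0, "rz": 0, "fingers": -1},
    {"dx": 0, "dy": 0, "dz": -45, "rx": 0, "ry": 0, "rz": 0, "fingers": -1},
    {"dx": 0, "dy": 0, "dz": -45, "rx": 0, "ry": 0, "rz": 0, "fingers": -1},
    {"dx": 0, "dy": 0, "dz": -40, "rx": 0, "ry": 0, "rz": 0, "fingers": -1},
    {"dx": 0, "dy": 0, "dz": -15, "rx": 0, "ry": 0, "rz": 0, "fingers": -1},
    {"dx": 0, "dy": 0, "dz": 0, "rx": 0, "ry": 0, "rz": 0, "fingers": -1},
    {"dx": 0, "dy": 0, "dz": 0, "rx": 0, "ry": 0, "rz": 0, "fingers": -1},
    {"dx": 0, "dy": 0, "dz": 0, "rx": 0, "ry": 0, "rz": 0, "fingers": -1}
  ]
}}

```text
clock: 14.2
tcp_pos: [0.5459, -0.2994, 0.116]
orientation: [0.001, 0.099, 0.995, -0.001]
wrist_force: [0.7, -0.2, -0.4]
finger_gap: 0.0851
```

Run:
```python
from h import *
im,d=shoot("w5")
u=np.array([np.cos(-.195),np.sin(-.195)]);n=np.array([-u[1],u[0]])
print(wproj(d,[[*(d["p"][:2]+s*n*.03),.024] for s in (1,-1)]))
```

```text
[ 0.5459394  -0.29940888  0.11601601] [ 1.48829272e-03  9.87431336e-02  9.95111508e-01 -8.15458357e-04]
[[375.82898417 240.43577666]
 [271.73318524 240.64554564]]
```

View pics/w5.png

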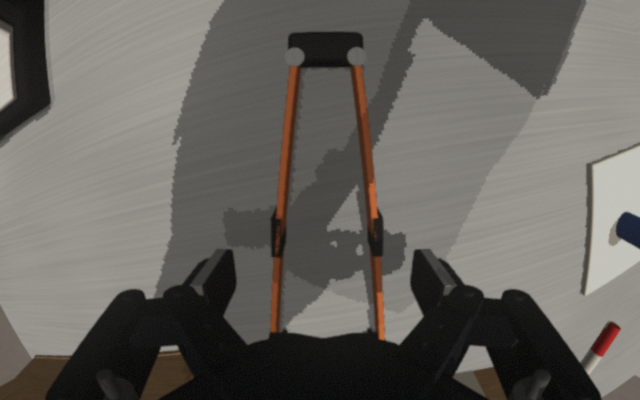

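Pads at (278,232) and (376,232) against a prediction of (272,240) and (376,240): shift about -3 mm x, +2 mm y. Descending to the grip height.

Emit:
{"fn": "servo_tool", "kwargs": {
  "deltas": [
    {"dx": -3, "dy": 2, "dz": -15, "rx": 0, "ry": 0, "rz": 0, "fingers": -1},
    {"dx": 0, "dy": 0, "dz": -15, "rx": 0, "ry": 0, "rz": 0, "fingers": -1},
    {"dx": 0, "dy": 0, "dz": -10, "rx": 0, "ry": 0, "rz": 0, "fingers": -1},
    {"dx": 0, "dy": 0, "dz": -3, "rx": 0, "ry": 0, "rz": 0, "fingers": -1},
    {"dx": 0, "dy": 0, "dz": 0, "rx": 0, "ry": 0, "rz": 0, "fingers": -1},
    {"dx": 0, "dy": 0, "dz": 0, "rx": 0, "ry": 0, "rz": 0, "fingers": -1}
  ]
}}

```text
clock: 14.85
tcp_pos: [0.5422, -0.2977, 0.0717]
orientation: [0.001, 0.099, 0.995, -0.0]
wrist_force: [-0.2, 0.8, 0.5]
finger_gap: 0.0853
```

Emit:
{"fn": "servo_tool", "kwargs": {
  "deltas": [
    {"dx": 0, "dy": 0, "dz": 0, "rx": 0, "ry": 0, "rz": 0, "fingers": -0.45},
    {"dx": 0, "dy": 0, "dz": 0, "rx": 0, "ry": 0, "rz": 0, "fingers": -0.4},
    {"dx": 0, "dy": 0, "dz": 0, "rx": 0, "ry": 0, "rz": 0, "fingers": -0.35},
    {"dx": 0, "dy": 0, "dz": 0, "rx": 0, "ry": 0, "rz": 0, "fingers": -0.32},
    {"dx": 0, "dy": 0, "dz": 0, "rx": 0, "ry": 0, "rz": 0, "fingers": -0.32},
    {"dx": 0, "dy": 0, "dz": 0, "rx": 0, "ry": 0, "rz": 0, "fingers": -0.32}
  ],
  "newtons": 25
}}

```text
clock: 15.45
tcp_pos: [0.5427, -0.298, 0.0728]
orientation: [0.001, 0.099, 0.995, -0.001]
wrist_force: [0.3, -0.2, 6.6]
finger_gap: 0.0563
```

Emit:
{"fn": "servo_tool", "kwargs": {
  "deltas": [
    {"dx": 0, "dy": 0, "dz": 3, "rx": 0, "ry": 0, "rz": 0, "fingers": -0.32},
    {"dx": 0, "dy": 0, "dz": 10, "rx": 0, "ry": 0, "rz": 0, "fingers": -0.32},
    {"dx": 0, "dy": 0, "dz": 15, "rx": 0, "ry": 0, "rz": 0, "fingers": -0.32},
    {"dx": 0, "dy": 0, "dz": 20, "rx": 0, "ry": 0, "rz": 0, "fingers": -0.32},
    {"dx": 0, "dy": 0, "dz": 25, "rx": 0, "ry": 0, "rz": 0, "fingers": -0.32},
    {"dx": 0, "dy": 0, "dz": 25, "rx": 0, "ry": 0, "rz": 0, "fingers": -0.32},
    {"dx": 0, "dy": 0, "dz": 10, "rx": 0, "ry": 0, "rz": 0, "fingers": -0.32},
    {"dx": 0, "dy": 0, "dz": 0, "rx": 0, "ry": 0, "rz": 0, "fingers": -0.32}
  ]
}}

```text
clock: 16.25
tcp_pos: [0.5425, -0.2979, 0.1809]
orientation: [0.002, 0.099, 0.995, -0.001]
wrist_force: [0.5, 0.9, -0.6]
finger_gap: 0.0568
```

Run:
```python
from h import *
im,d=shoot("w6")
from workcell import read_camera
s=read_camera("scene")["img"][:,:,::-1];cv2.imwrite("pics/s6.png",s)
cs=cv2.resize(s[120:300,120:300],(400,400),interpolation=cv2.INTER_CUBIC)
cv2.imwrite("pics/v6.png",np.hstack([im[:,130:530],cs]))
```

```text
[ 0.54252152 -0.29790243  0.18086041] [ 1.54622303e-03  9.92393411e-02  9.95062020e-01 -8.59642729e-04]
```

View pics/v6.png

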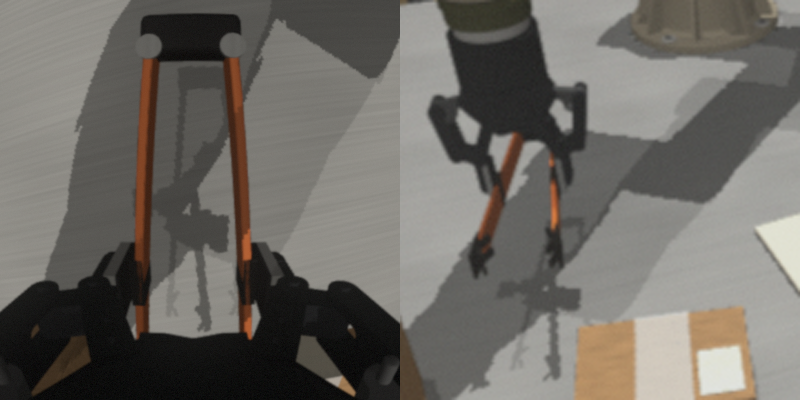

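The tongs are held with open jaws (wrist: pins at 278,47 and 361,45; scene: jaw ends at about 155,236 and 189,232). Next I check pitch and grip offset.

Run:
```python
from h import *
d=np.load("wrist.npz");K,T=cam("scene")
u=np.array([np.cos(-.197),np.sin(-.197),0]);n=np.array([-u[1],u[0],0])
g=np.array([*d["p"][:2],.109+.012])
for z in (0,.01,-.01):
    J=g+.1*u+[0,0,z];print("scene jaws pred",proj(K,T,[J,J+.026*n,J-.026*n]).round(1).tolist())
    P=g-.1*u+[0,0,.012+z];print("wrist pins pred",wproj(d,[P+.016*n,P-.016*n]).round(1).tolist())
from scipy.optimize import least_squares
# solve hinge block position from the two pins (known 32 mm apart): s along u, t along n, z
f=lambda x:(wproj(d,[g+x[0]*u+(x[1]+e)*n+[0,0,x[2]] for e in (.016,-.016)])-[[361,45],[278,47]]).ravel()
r=least_squares(f,[-.1,0,0.012]);print(r.x.round(4),r.fun.round(2))
```

```text
scene jaws pred [[171.6, 230.9], [185.6, 229.3], [157.5, 232.5]]
wrist pins pred [[365.9, 39.5], [281.6, 39.5]]
scene jaws pred [[170.6, 226.7], [184.6, 225.2], [156.4, 228.3]]
wrist pins pred [[369.7, 33.0], [277.9, 33.0]]
scene jaws pred [[172.7, 235.0], [186.5, 233.5], [158.7, 236.6]]
wrist pins pred [[362.7, 45.1], [284.8, 45.1]]
[-0.0978 -0.0017  0.0101] [-0.03  0.79 -0.04 -0.79]
```

Tongs level within about 2 mm, offset about 2 mm. The TCP target so that the jaws straddle the cell is (0.500, -0.007).

Emit:
{"fn": "servo_tool", "kwargs": {
  "deltas": [
    {"dx": -2, "dy": 10, "dz": 0, "rx": 0, "ry": 0, "rz": 0, "fingers": -0.32},
    {"dx": -3, "dy": 25, "dz": 0, "rx": 0, "ry": 0, "rz": 0, "fingers": -0.32},
    {"dx": -5, "dy": 36, "dz": 0, "rx": 0, "ry": 0, "rz": 0, "fingers": -0.32},
    {"dx": -6, "dy": 40, "dz": 0, "rx": 0, "ry": 0, "rz": 0, "fingers": -0.32},
    {"dx": -6, "dy": 40, "dz": 0, "rx": 0, "ry": 0, "rz": 0, "fingers": -0.32},
    {"dx": -6, "dy": 40, "dz": 0, "rx": 0, "ry": 0, "rz": 0, "fingers": -0.32},
    {"dx": -6, "dy": 40, "dz": 0, "rx": 0, "ry": 0, "rz": 0, "fingers": -0.32},
    {"dx": -4, "dy": 30, "dz": 0, "rx": 0, "ry": 0, "rz": 0, "fingers": -0.32}
  ]
}}

```text
clock: 17.15
tcp_pos: [0.5015, -0.0334, 0.1775]
orientation: [-0.002, 0.099, 0.995, 0.001]
wrist_force: [0.0, 0.3, -1.3]
finger_gap: 0.0567
```

Emit:
{"fn": "servo_tool", "kwargs": {
  "deltas": [
    {"dx": -3, "dy": 20, "dz": 0, "rx": 0, "ry": 0, "rz": 0, "fingers": -0.32},
    {"dx": -1, "dy": 10, "dz": 0, "rx": 0, "ry": 0, "rz": 0, "fingers": -0.32},
    {"dx": 0, "dy": 0, "dz": 0, "rx": 0, "ry": 0, "rz": 0, "fingers": -0.32},
    {"dx": 0, "dy": 0, "dz": 0, "rx": 0, "ry": 0, "rz": 0, "fingers": -0.32},
    {"dx": 0, "dy": 0, "dz": 0, "rx": 0, "ry": 0, "rz": 0, "fingers": -0.32}
  ]
}}

```text
clock: 17.65
tcp_pos: [0.4999, -0.0072, 0.1787]
orientation: [-0.0, 0.1, 0.995, -0.0]
wrist_force: [0.5, -0.3, -0.5]
finger_gap: 0.0563
```

Run:
```python
from h import *
from workcell import read_camera,env
K,T=cam("top");Ks,Ts=cam("scene")
st=env.get_state();print(st["tcp_pos"],st["orientation"],st["finger_gap"])
s=np.ascontiguousarray(read_camera("scene")["img"][:,:,::-1]);cv2.imwrite("pics/s7.png",s)
t=np.ascontiguousarray(read_camera("top")["img"][:,:,::-1]);cv2.imwrite("pics/t7.png",t)
q=st["orientation"];a=2*np.arctan2(q[2],q[1])-np.pi;u=np.array([np.cos(a),np.sin(a),0]);print(np.degrees(a))
J=np.array([*st["tcp_pos"][:2],st["tcp_pos"][2]-.060])+.101*u
print("jaw",J,"top px",proj(K,T,J),"scene px",proj(Ks,Ts,J))
cs=cv2.resize(s[140:260,250:370],(400,400),interpolation=cv2.INTER_CUBIC)
ct=cv2.resize(t[165:265,290:390],(400,400),interpolation=cv2.INTER_CUBIC)
cv2.imwrite("pics/v7.png",np.hstack([cs,ct]))
```

```text
[ 0.49990113 -0.00721738  0.17872533] [-2.43515734e-05  9.98820610e-02  9.94999280e-01 -8.33793139e-05] 0.05630363623965719
-11.46475817803774
jaw [ 0.59888589 -0.02729267  0.11872533] top px [[344.63795691 205.00691535]] scene px [[307.58046337 189.78709564]]
```

View pics/v7.png

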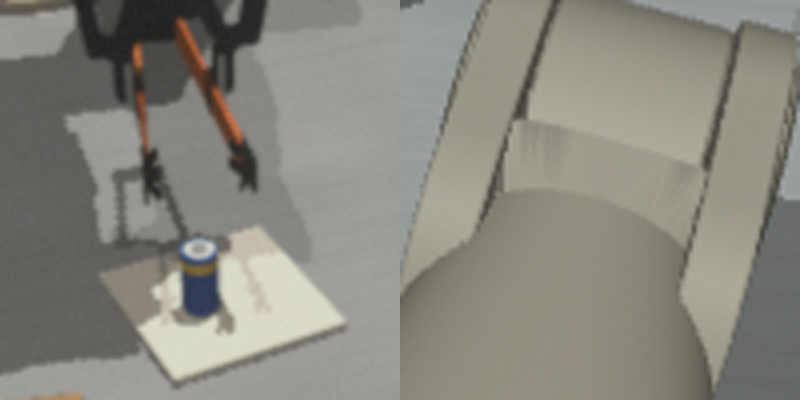

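The jaw midpoint in the scene view (309,191) and the cell top (309.7,214.4) are both offset (+1.4,+1.4) px from prediction, so they are aligned. The top view is blocked by the arm. Lowering.

Emit:
{"fn": "servo_tool", "kwargs": {
  "deltas": [
    {"dx": 0, "dy": 0, "dz": -10, "rx": 0, "ry": 0, "rz": 0, "fingers": -0.32},
    {"dx": 0, "dy": 0, "dz": -15, "rx": 0, "ry": 0, "rz": 0, "fingers": -0.32},
    {"dx": 0, "dy": 0, "dz": -15, "rx": 0, "ry": 0, "rz": 0, "fingers": -0.32},
    {"dx": 0, "dy": 0, "dz": -15, "rx": 0, "ry": 0, "rz": 0, "fingers": -0.32},
    {"dx": 0, "dy": 0, "dz": -15, "rx": 0, "ry": 0, "rz": 0, "fingers": -0.32},
    {"dx": 0, "dy": 0, "dz": -12, "rx": 0, "ry": 0, "rz": 0, "fingers": -0.32},
    {"dx": 0, "dy": 0, "dz": -4, "rx": 0, "ry": 0, "rz": 0, "fingers": -0.32},
    {"dx": 0, "dy": 0, "dz": 0, "rx": 0, "ry": 0, "rz": 0, "fingers": -0.32}
  ]
}}

```text
clock: 18.55
tcp_pos: [0.4992, -0.0064, 0.0922]
orientation: [-0.001, 0.099, 0.995, 0.0]
wrist_force: [0.1, -0.4, -0.6]
finger_gap: 0.0562
```

Run:
```python
from h import *
from workcell import read_camera,env
st=env.get_state();print(st["tcp_pos"],st["wrist_force"],st["finger_gap"])
s=np.ascontiguousarray(read_camera("scene")["img"][:,:,::-1])
cv2.imwrite("pics/v8.png",cv2.resize(s[170:270,260:360],(500,500),interpolation=cv2.INTER_CUBIC))
```

```text
[ 0.49921789 -0.00640727  0.09216816] [ 0.114726   -0.39348804 -0.61836904] 0.056184477013817104
```

View pics/v8.png

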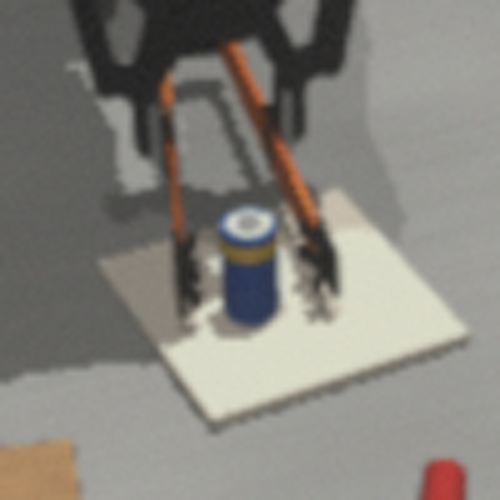

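The jaws (187,275) and (322,258) straddle the upright cell (250,270), with midpoint about (254,267). Closing gently.

Emit:
{"fn": "servo_tool", "kwargs": {
  "deltas": [
    {"dx": 0, "dy": 0, "dz": 0, "rx": 0, "ry": 0, "rz": 0, "fingers": -0.26},
    {"dx": 0, "dy": 0, "dz": 0, "rx": 0, "ry": 0, "rz": 0, "fingers": -0.2},
    {"dx": 0, "dy": 0, "dz": 0, "rx": 0, "ry": 0, "rz": 0, "fingers": -0.14},
    {"dx": 0, "dy": 0, "dz": 0, "rx": 0, "ry": 0, "rz": 0, "fingers": -0.08},
    {"dx": 0, "dy": 0, "dz": 0, "rx": 0, "ry": 0, "rz": 0, "fingers": -0.02},
    {"dx": 0, "dy": 0, "dz": 0, "rx": 0, "ry": 0, "rz": 0, "fingers": 0.05},
    {"dx": 0, "dy": 0, "dz": 0, "rx": 0, "ry": 0, "rz": 0, "fingers": 0.15},
    {"dx": 0, "dy": 0, "dz": 0, "rx": 0, "ry": 0, "rz": 0, "fingers": 0.3}
  ],
  "newtons": 25
}}

```text
clock: 19.4
tcp_pos: [0.4998, -0.0063, 0.093]
orientation: [0.0, 0.099, 0.995, 0.0]
wrist_force: [0.7, -0.1, -0.7]
finger_gap: 0.0413
```

Emit:
{"fn": "servo_tool", "kwargs": {
  "deltas": [
    {"dx": 0, "dy": 0, "dz": 0, "rx": 0, "ry": 0, "rz": 0, "fingers": 1},
    {"dx": 0, "dy": 0, "dz": 0, "rx": 0, "ry": 0, "rz": 0, "fingers": 1},
    {"dx": 0, "dy": 0, "dz": 0, "rx": 0, "ry": 0, "rz": 0, "fingers": 1},
    {"dx": 0, "dy": 0, "dz": 0, "rx": 0, "ry": 0, "rz": 0, "fingers": 1}
  ]
}}

```text
clock: 19.8
tcp_pos: [0.4998, -0.0063, 0.093]
orientation: [0.0, 0.099, 0.995, 0.0]
wrist_force: [-0.3, 0.2, -1.2]
finger_gap: 0.0411
```

The gap stopped at 41 mm, as expected for closed on the cell. Lifting 130 mm.

Emit:
{"fn": "servo_tool", "kwargs": {
  "deltas": [
    {"dx": 0, "dy": 0, "dz": 3, "rx": 0, "ry": 0, "rz": 0, "fingers": 1},
    {"dx": 0, "dy": 0, "dz": 8, "rx": 0, "ry": 0, "rz": 0, "fingers": 1},
    {"dx": 0, "dy": 0, "dz": 15, "rx": 0, "ry": 0, "rz": 0, "fingers": 1},
    {"dx": 0, "dy": 0, "dz": 20, "rx": 0, "ry": 0, "rz": 0, "fingers": 1},
    {"dx": 0, "dy": 0, "dz": 25, "rx": 0, "ry": 0, "rz": 0, "fingers": 1},
    {"dx": 0, "dy": 0, "dz": 25, "rx": 0, "ry": 0, "rz": 0, "fingers": 1},
    {"dx": 0, "dy": 0, "dz": 20, "rx": 0, "ry": 0, "rz": 0, "fingers": 1},
    {"dx": 0, "dy": 0, "dz": 14, "rx": 0, "ry": 0, "rz": 0, "fingers": 1}
  ]
}}

```text
clock: 20.6
tcp_pos: [0.4999, -0.0064, 0.2251]
orientation: [0.001, 0.099, 0.995, -0.0]
wrist_force: [0.1, -0.6, -1.8]
finger_gap: 0.0413
```

Emit:
{"fn": "servo_tool", "kwargs": {
  "deltas": [
    {"dx": 0, "dy": 0, "dz": 0, "rx": 0, "ry": 0, "rz": 0, "fingers": 1},
    {"dx": 0, "dy": 0, "dz": 0, "rx": 0, "ry": 0, "rz": 0, "fingers": 1},
    {"dx": 0, "dy": 0, "dz": 0, "rx": 0, "ry": 0, "rz": 0, "fingers": 1},
    {"dx": 0, "dy": 0, "dz": 0, "rx": 0, "ry": 0, "rz": 0, "fingers": 1},
    {"dx": 0, "dy": 0, "dz": 0, "rx": 0, "ry": 0, "rz": 0, "fingers": 1},
    {"dx": 0, "dy": 0, "dz": 0, "rx": 0, "ry": 0, "rz": 0, "fingers": 1}
  ]
}}

```text
clock: 21.2
tcp_pos: [0.4995, -0.0063, 0.2224]
orientation: [-0.001, 0.099, 0.995, 0.0]
wrist_force: [-0.1, -0.1, -2.2]
finger_gap: 0.0414
```

Run:
```python
from h import *
from workcell import read_camera,env
Ks,Ts=cam("scene")
st=env.get_state();print(st["tcp_pos"],st["wrist_force"],st["finger_gap"])
print("cell bottom/top px pred",proj(Ks,Ts,[[.599,-.0275,.138],[.599,-.0275,.186]]))
s=np.ascontiguousarray(read_camera("scene")["img"][:,:,::-1])
cv2.imwrite("pics/v9.png",cv2.resize(s[100:300,250:450],(600,600),interpolation=cv2.INTER_CUBIC))
```

```text
[ 0.49945454 -0.00628488  0.22238815] [-0.0689059  -0.05078933 -2.17011746] 0.0414463227960839
cell bottom/top px pred [[307.23028484 182.26549242]
 [306.51080901 162.66759502]]
```

View pics/v9.png

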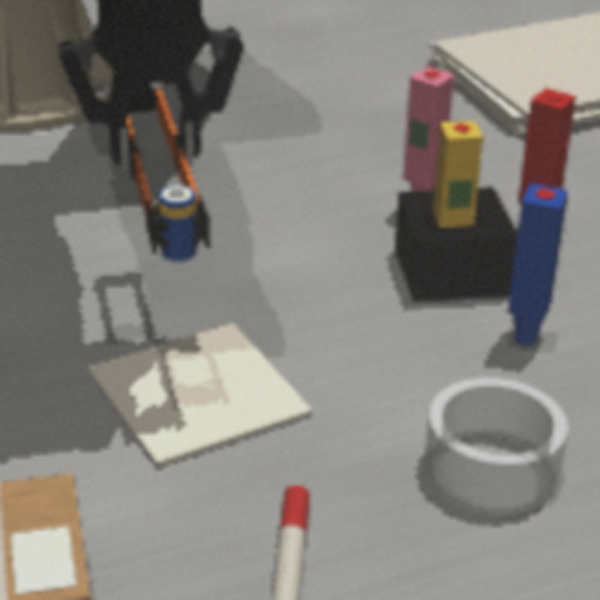

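The cell hangs upright in the jaws, from (310,185) at its bottom to (309,164) at its top, within 3 px of the prediction for a 13 cm lift. The yellow thermometer stands in the cradle, and the tape and marker show no visible move. Handing in.

```bash
python3 -c "
from workcell import job
print(job.hand_in())"
```

```text
the job is handed in; nothing more can be done
None
```

I held the thermometer over the cell, put it back in its cradle, then picked up the cell with the tongs. I handed in at about 21 s with the cell held up; the hand-in gave no verdict.

**Thermometer:** It was held still for 2.4 s with its nose about 5 cm above the cell's top, within about 2 mm of the axis. It went back into the cradle without measurable contact force. It stood upright at about (0.516, 0.252), 2–3 mm from where it was first seen.

**Tongs and cell:** I gripped the tongs at their pads, carried them open at 56 mm and closed them on the cell. The gripper stopped at 41 mm, as expected for jaws closed on the cell. I then lifted about 13 cm.

**Last checks:**
- The final scene picture shows the cell upright between the jaws, about 12–13 cm above the tile. The wrist carries 2.2 N, slightly above the 1.5 N expected for the tongs plus the cell.
- The scene picture placed the cell 2–3 px (about 4 mm) from my prediction, which is about as far as the scene and top cameras disagreed from the start.
- The tape and the marker show no visible movement. The carton is cut off at the edge of that last picture, and I did not measure any of the three again.
- The top camera was blocked by the arm at the tongs stage, so I aligned the jaws with the scene camera only.

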